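# Lay out a stripped air compressor for rebuilding

## Robot

A 6-joint arm with a two-finger parallel gripper is mounted at the origin on the work surface. World frame = base frame: x ahead of the robot, y to its left, z up, the work surface at z = 0. Lengths are in mm, angles in degrees, forces in N, time in s.
With the tool pointing down it reaches from about 350 to 850 mm from the base axis. Payload 8.1 kg.
Tool frame: the origin (TCP) lies at the very end of the fingers, on their centre line; the grasp point (between the pads) lies 19 mm behind it; z points along the fingers, y is the line along which they close (so a half turn about z gives the same grasp; the last joint's range is limited). The gripper opens to 85 mm and grips with 20 to 120 N. Pads are 22 mm wide; open, the fingers measure 114 mm over their backs; the gripper's body (76 mm by 85 mm) begins 54 mm behind the grasp point. The pads swing forward as they close: fully open they stand 13 mm farther back than shut.
Start: joints at [70.222, 7.471, 85.268, -0, 87.261, -4.893], TCP at [154.11, 579.875, 231.292] pointing down, gripper open.
Joint ranges: [-169.43, 169.43], [-51.17, 129.36], [1.28, 143.12], [-76.62, 256.62], [0, 156.53], [-152.29, 152.29]. Speed limits (degrees/s): [136.94, 136.94, 159.86, 180, 180, 180].

## Interface

Orientations are given as [roll, pitch, yaw] about the fixed x, y, z axes, in that order (R = Rz(yaw) Ry(pitch) Rx(roll)).
In Python, from bench import * gives the robot as it stands.
- The arm moves only by the tool play_rows, never from a script. Its argument "increments" is a list of rows, each a list of 3 entries, a list of its own where there are three numbers: the gripper's target within -1 to 1 (fully open at 1, half-way at 0, shut at -1), then the shift along the tool's x, y, z in mm, then the turn about the tool's z in rad. A call has 1 to 12 rows; each row shifts and turns the commanded pose from where the row before left it, along the tool's axes as they then stand; what a row does not reach is not made up. A row lasts 1/12 s, in which the tool goes at most 41.7 mm and 7.16 degrees, less where a joint would pass 70% of its speed; a pose out of reach is approached as far as the arm can. A call is refused whole if a number of a shift passes 41.7 or a number of a turn 0.125, either way. A call with a gripper value outside its range is refused whole. The fingers move at their own pace and stop on an object; "force" is the grip in N (left out, the last holds). Time passes only in rows, so rows that do not move let the fingers close. It gives the time, the measured TCP pose, the force, the opening and the grip force at its end, in the units of the state.
- sense(): the state, without advancing time (a new reading comes with each control period).
- snapshot(name): name is "side" or "top"; returns a dict with "color" (400x640x3 uint8, red, green, blue), "intrinsics" (3x3 intrinsics, pixels), "k1" (the pictures are not rectified: a ray, as slopes to the right and down, at radius r is drawn at 1 + k1 r^2 times it, then the intrinsics apply), "world_from_camera" (4x4, takes a point from camera to world coordinates). Camera axes: x right, y down, z forward; pixel columns grow to the right and rows downward; lengths in mm; the calibration is good to about 2 mm. A picture is of the moment at which its call begins. There is no depth.
- hand_in(): hands the job in; it is judged then, once.
Trained networks look in a picture, given as the dict that the camera call returned (one of the last four; its "shot" number tells which), for a name from the list of things; names that differ only in an ending like _2 or _b are one class to them, and where a whole thing is asked for, a point or a joint stands for the part that bears it (a point fixed in the world has none). Each returns a list of dicts, best first, with "p" (0 to 1); they miss things now and then, are a little off and sometimes report something else, mostly with a low value. They report only what shows in the picture. A call takes as long as a camera call. They do not tell look-alikes from the thing itself.
- find_in(query, picture): "xyz" ([x, y, z] in mm, in the coordinates of the camera as it stood for that picture, good to about 4 mm: the middle of the surface that is visible of it).
- regions_of(query, picture): "mask" (400x640 bool, what is visible of it).
- pinpoint(query, picture): "xyz" ([x, y, z] in mm, in the coordinates of the camera as it stood for that picture, good to about 4 mm: a listed point, or the origin of a listed thing).
The state is a dict: "time": time; "joint_pos": joint angles; "qd": joint speeds; "joint_efforts": joint torques, N m; "tool_pos": TCP position; "tcp_rot": TCP orientation; "ft_force": force on the tool from outside, world axes, zero at the start; "wrist_torque": the same for the moment, N m; "finger_gap": finger opening in mm; "grip_force": force on a finger pad.
Only numpy, scipy, OpenCV 4.12 (cv2) and the standard library are available. Lean on these libraries where they do the work, as an engineer would, in place of code of your own. Each camera call takes 0.05 s, during which the arm holds its last target. There are 200 camera calls.

## Task

Lay the stripped compressor's parts out around its two fixed castings for rebuilding: stand the piston, crown up, on the bench midway between the crankcase and the barrel; lay the bearing flat straight out from the crankcase's bored boss, and the cylinder head, joint face up, straight out from the barrel's port, each with its centre 120 mm from that casting's centre; and lay the valve plate flat on top of the cylinder head, centred and lined up lengthwise with it. Let go of everything and leave the tin, the spanner and the screwdriver where they are.

Things in the scene. Friction and masses are not known exactly. Their poses are not given: they have to be found in the camera images.
- piston_c (a point): Aluminium piston, loose, stands upright, crown (flat top) up: 54 mm diameter, 48 mm tall, about 160 g, with two dark ring grooves near its top. The point is its centre, 24 mm above its underside; its z axis points up out of the crown. Round, so its yaw means nothing.
- head_c (a point): Aluminium cylinder head, loose, lies on its cooling fins with the flat joint face up (two dark rectangular pockets in it): block 68 mm (own x) by 52 mm (own y) by 28 mm tall, about 250 g; a brass pipe stub, 16 mm thick, sticks out 12 mm from the middle of its +x end. The point is the centre of the block, 14 mm above its underside. Grasp it across the 52 mm.
- plate_c (a point): Dark steel valve plate, loose, lies flat: 62 mm (own x) by 46 mm (own y) by 10 mm thick, about 180 g, with two thin copper reed strips lying lengthwise on its top. The point is its centre, 5 mm above its underside. Grasp it across the 46 mm.
- bearing_c (a point): Steel ball bearing, loose, lies flat: ring of 52 mm outer diameter, 25 mm bore, 15 mm thick, with a black seal, about 110 g. The point is its centre, 7.5 mm above its underside.
- crankcase: Grey painted crankcase casting, fixed to the bench: square foot 96 by 96 mm and 8 mm high, block 82 by 82 mm, 55 mm tall, a large round opening in its top. A round boss (44 mm diameter) with a dark bearing bore sticks out of its side facing away from the robot, along its own +x, to 60 mm from its centre. Origin: centre of its underside, on the bench; z up, y along the line to the barrel (the barrel lies on its +y or its -y side, its centre about 265 mm away).
- barrel: Aluminium finned cylinder barrel, fixed to the bench: square foot 96 by 96 mm and 8 mm high, round fins of 96 mm diameter, 55 mm tall, open bore in its top. A square port stub (24 mm wide) sticks out of its side facing away from the robot, along its own +x, to 60 mm from its centre. Origin: centre of its underside, on the bench; z up.
- tin: Bystander: closed round tin standing on the bench, 66 mm diameter, 60 mm tall; origin at the centre of its underside. Leave alone.
- spanner: Bystander: steel spanner about 180 mm long lying on the bench, along its own x; origin at its underside near mid-length. Leave alone.
- screwdriver: Bystander: screwdriver about 200 mm long lying on the bench, along its own x; origin at its underside near mid-length. Leave alone.
Things that resemble listed ones, but are neither listed nor needed, are in the scene too. Leave any green look-alike of the part that bears head_c alone.

How it is judged:
By the outcome, as a careful person would: the job done as asked, in the order asked, and still so for the second after the job is handed in, with the robot touching nothing.
It also fails if it takes over 128 s, if anything falls off the work surface, if the arm or the gripper's body presses on something with over 40 N, if the wrist force passes 120 N, or if a joint passes its speed limit or range.

## Working session

There is one attempt and no reset: what is moved stays moved. The work goes in short steps, Python scripts to look and compute and a tool call to move; the robot and the scene stay as the last step left them, time stands still between calls to the robot, and variables do not carry over. Pictures are saved under pics/ and viewed, at most 14 in all, crops included, and the job is handed in when it is done.

Besides the shell and the picture viewer there is one more tool, called after "Call:" as a command line: name --argument value ..., lists and objects as JSON in quotes. play_rows: Moves the arm, as the interface text tells. Its arguments: {"type":"object","properties":{"increments":{"type":"array","items":{"type":"array"}},"force":{"type":"number"}},"required":["increments"]}

```bash
mkdir -p pics; ls
cat > h.py <<'E'
from bench import *
import numpy as np, cv2
def w(pic,p): 
    T=np.array(pic["world_from_camera"]); return (T@np.r_[p,1])[:3]
def ray(pic,u,v,z):
    K=np.array(pic["intrinsics"]);k1=pic["k1"]
    d=np.array([(u-K[0,2])/K[0,0],(v-K[1,2])/K[1,1]]);s=d.copy()
    for _ in range(20): s=d/(1+k1*(s@s))
    T=np.array(pic["world_from_camera"]);D=T[:3,:3]@np.r_[s,1];o=T[:3,3]
    return o+D*(z-o[2])/D[2]
def save(pic,n): cv2.imwrite(f"pics/{n}.png",pic["color"][:,:,::-1])
E
python3 - <<'E'
from h import *
for n in("side","top"):
    p=snapshot(n);save(p,n+"0")
    print(n,np.round(np.array(p["world_from_camera"])[:3,3]))
    for q in("piston_c","head_c","plate_c","bearing_c","crankcase","barrel","tin","spanner","screwdriver"):
        for r in pinpoint(q,p)[:3]: print(q,round(r["p"],2),np.round(w(p,r["xyz"]),1))
E
```

```text
pics
side [292. 830. 740.]
piston_c 0.65 [427.8 298.1  24.7]
head_c 0.75 [ 530.9 -439.8   11.3]
head_c 0.59 [ 552.6 -306.8   14.4]
plate_c 0.45 [ 423.  -293.2    7.1]
bearing_c 0.59 [547.2 399.5   4.3]
crankcase 0.55 [474.7 149.6   1.7]
barrel 0.71 [ 467.1 -113.9    2.5]
barrel 0.15 [473.  145.7   2.9]
tin 0.92 [753.7  11.1   3.3]
spanner 0.7 [ 694.  -318.9    2.8]
spanner 0.61 [ 423.  -293.     6.7]
spanner 0.61 [7.527e+02 1.130e+01 3.000e-01]
screwdriver 0.76 [691.5 314.3   3.8]
top [ 437.  -29. 1493.]
piston_c 0.7 [426.8 301.1  20.4]
head_c 0.95 [ 552.2 -304.7   15. ]
head_c 0.83 [ 394.2 -516.2   12.7]
head_c 0.62 [ 529.3 -438.9   11.2]
plate_c 0.71 [ 418.3 -293.9    9.1]
bearing_c 0.74 [546.  397.8  10.7]
barrel 0.56 [ 467.2 -107.2    3.6]
tin 0.87 [751.5  13.8  -0.9]
spanner 0.63 [ 693.1 -317.5   -3.5]
screwdriver 0.72 [691.5 311.7   3.2]
```

View pics/top0.png

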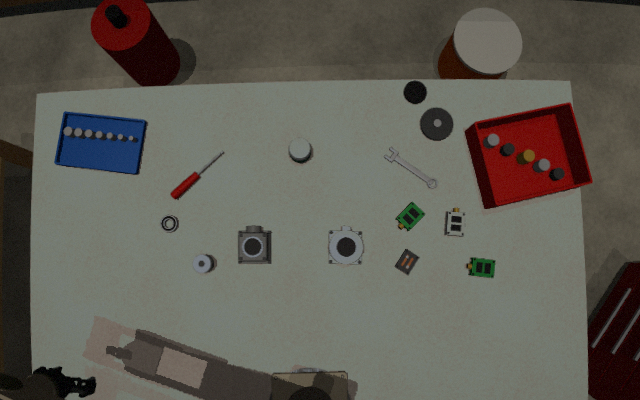

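View pics/side0.png

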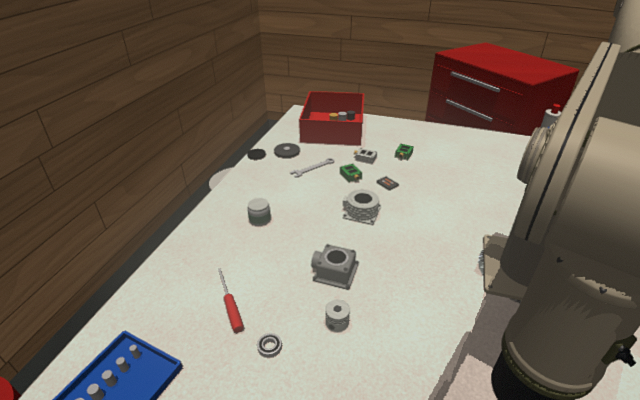

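The top view shows crankcase (254,245), barrel (346,246), piston (204,263), bearing (170,224), plate (406,261) and the grey head (455,222). The green look-alikes are at (410,216) and (481,267). I'll zoom in for detail.

```bash
cat >> h.py <<'E'
def crop(pic,u0,v0,u1,v1,s): return cv2.resize(pic["color"][v0:v1,u0:u1],None,fx=s,fy=s,interpolation=cv2.INTER_CUBIC)
E
python3 - <<'E'
from h import *
p=snapshot("top")
a=crop(p,150,190,280,290,6)[:300];a=crop(p,150,205,283,280,6);b=crop(p,320,197,500,285,4)
b=crop(p,385,200,500,280,6)
c=np.zeros((450+0,798,3),np.uint8);c=a
cv2.imwrite("pics/c1.png",c[:,:,::-1]);cv2.imwrite("pics/c2.png",b[:,:,::-1])
hz={"piston_c":48,"head_c":28,"plate_c":10,"bearing_c":15,"crankcase":55,"barrel":55}
for q,z in hz.items():
    for r in regions_of(q,p)[:3]:
        m=r["mask"].astype(np.uint8);ys,xs=np.nonzero(m)
        cs=max(cv2.findContours(m,cv2.RETR_EXTERNAL,cv2.CHAIN_APPROX_NONE)[0],key=len)
        rect=cv2.minAreaRect(cs)
        W=np.array([ray(p,u,v,z)[:2] for u,v in cs[:,0]],np.float32)
        rw=cv2.minAreaRect(W)
        print(q,round(r["p"],2),np.round([xs.mean(),ys.mean()],1),len(xs),"w",np.round(ray(p,xs.mean(),ys.mean(),z)[:2],1),np.round(rw[0],1),np.round(rw[1]),round(rw[2],1))
s=snapshot("side")
d=crop(s,230,280,400,370,4)
cv2.imwrite("pics/c3.png",d[:,:,::-1])
E
```

```text
piston_c 0.51 [202.8 263.3] 313 w [427.7 291.4] [427.2 291. ] [58. 48.] 89.1
head_c 0.66 [454.9 223.1] 511 w [ 526.9 -436. ] [ 530.4 -435.1] [62. 82.] 87.3
head_c 0.58 [409.3 216.2] 431 w [ 550.1 -302.5] [ 548.6 -300.8] [51. 79.] 43.2
head_c 0.55 [481.2 266.9] 484 w [ 397.4 -509.1] [ 397.2 -505.8] [85. 56.] 84.2
plate_c 0.77 [406.2 262.1] 322 w [ 417.9 -291.8] [ 417.9 -292.4] [46. 62.] 54.9
bearing_c 0.54 [168.9 223.4] 159 w [545.8 398.9] [546.8 400.1] [45. 47.] 90.0
bearing_c 0.29 [344.7 246.8] 1096 w [ 466.7 -113.4] [ 472.  -114.6] [ 98. 104.] 88.6
crankcase 0.58 [254.5 246. ] 1157 w [473.8 142.4] [478.1 142.3] [ 93. 104.] 88.9
barrel 0.77 [344.2 246.2] 1180 w [ 467.6 -110. ] [ 472.5 -110.9] [ 99. 104.] 88.6
```

View pics/c1.png

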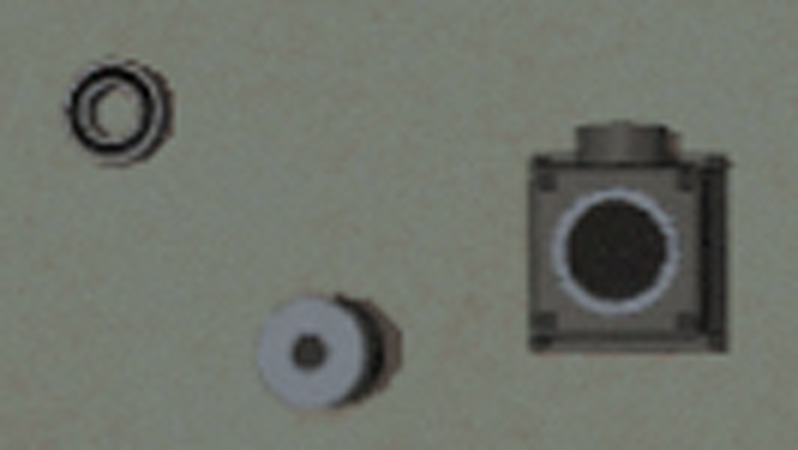

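View pics/c2.png

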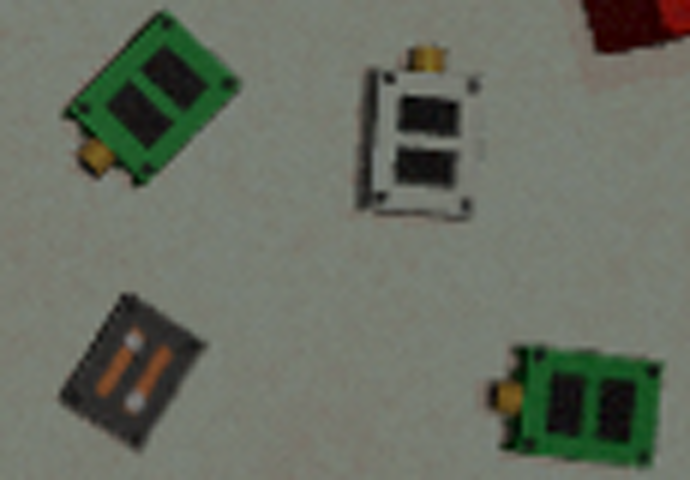

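View pics/c3.png

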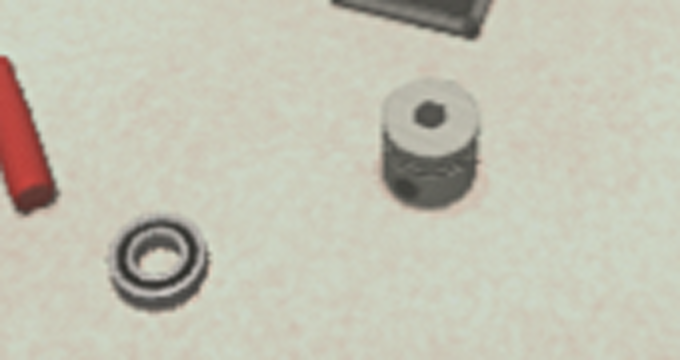

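```bash
cat > m.py <<'E'
from h import *
def dark(p,u0,v0,u1,v1,th,z,lo=0):
    g=cv2.cvtColor(p["color"],cv2.COLOR_RGB2GRAY)[v0:v1,u0:u1]
    m=((g<th)&(g>=lo)).astype(np.uint8)
    n,l,st,c=cv2.connectedComponentsWithStats(m)
    i=1+np.argmax(st[1:,4]); u,v=c[i]+[u0,v0]
    return st[i,4],np.round([u,v],1),np.round(ray(p,u,v,z)[:2],1)
E
python3 - <<'E'
from m import *
p=snapshot("top")
f=lambda x,y,z:np.round(ray(p,150+(x+.5)/6-.5,205+(y+.5)/6-.5,z)[:2],1)
print("cc foot",f(530,155,8),f(728,155,8),f(530,352,8),f(728,352,8),"ring",f(616,251,55))
print("bearing ring",f(112,107,15),"piston",f(311,352,48))
print("cc",dark(p,240,233,265,260,60,55),"bar",dark(p,330,233,362,262,60,55))
g=cv2.cvtColor(p["color"],cv2.COLOR_RGB2GRAY)
print(g[246,240:270],g[246,330:364])
cv2.imwrite("pics/c4.png",crop(p,320,220,372,272,11)[:,:,::-1])
h=lambda x,y,z:np.round(ray(p,385+(x+.5)/6-.5,200+(y+.5)/6-.5,z)[:2],1)
print("head corners",h(385,70,28),h(480,76,28),h(470,217,28),h(373,208,28),"pk",h(429,115,28),h(426,167,28),"stub",h(428,58,22))
print("plate",h(128,293,10),h(207,346,10),h(139,452,10),h(60,397,10))
s=snapshot("side")
for q in ("crankcase","barrel"):
    for k in range(3):
        for im in (p,s):
            r=pinpoint(q,im)
            if r: print(q,im is p,np.round(w(im,r[0]["xyz"]),1),round(r[0]["p"],2))
E
```

```text
cc foot [521.3 196. ] [519.3  99.5] [425.8 197.1] [424.  101.1] ring [472.7 148.8]
bearing ring [548.6 400.8] piston [428.  295.4]
cc (np.int32(210), array([252.3, 246.3]), array([473. , 148.6])) bar (np.int32(272), array([345.8, 246.6]), array([ 466.4, -114.3]))
[ 83  93 118 112  68  28  35  31  31  27  35  34  34  34  29  33  27  27
  34  30  34  91 107  77  79  75  50  24  36  47] [123 125 125 122 125 126  83  30  26  35  30  32  33  29  26  31  31  31
  26  31  28  29  31  27  31  63 110 126 125 125 124 124 114  90]
head corners [ 561.9 -419.2] [ 557.9 -466.4] [ 489.5 -458.2] [ 495.1 -410.4] pk [ 539.5 -440.1] [ 514.3 -437.4] stub [ 567.8 -442.5]
plate [ 457.6 -292.4] [ 430.8 -330.2] [ 380.5 -295.2] [ 408.2 -257.5]
crankcase True [474.5 150.1   2.9] 0.9
crankcase False [475.1 150.6   1.2] 0.86
crankcase True [474.5 150.1   2.9] 0.9
crankcase False [475.1 150.6   1.2] 0.86
crankcase True [474.5 150.1   2.9] 0.9
crankcase False [475.1 150.6   1.2] 0.86
barrel True [ 469.2 -109.9    0.9] 0.6
barrel False [ 467.3 -114.8    1. ] 0.66
barrel True [ 469.2 -109.9    0.9] 0.6
barrel False [ 467.3 -114.8    1. ] 0.66
barrel True [ 469.2 -109.9    0.9] 0.6
barrel False [ 467.3 -114.8    1. ] 0.66
```

View pics/c4.png

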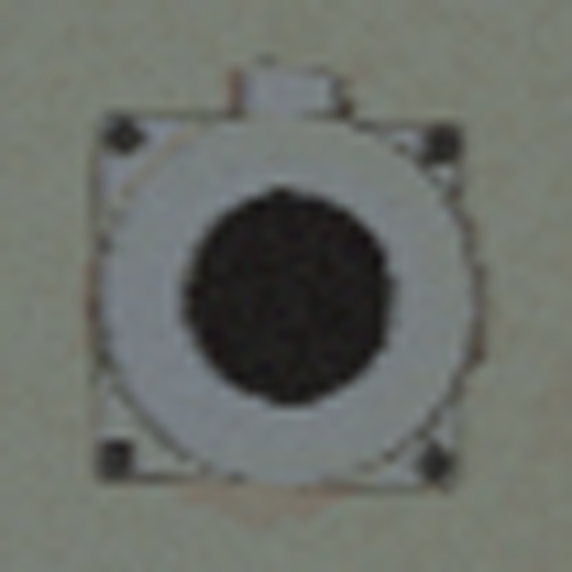

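```bash
python3 - <<'E'
from m import *
p=snapshot("top")
h=lambda x,y,z:ray(p,320+(x+.5)/11-.5,220+(y+.5)/11-.5,z)[:2]
H=np.array([h(*a,8) for a in((122,136),(442,142),(116,457),(436,463))]);print(H.round(1),H.mean(0))
d=H[0]-H[2]+H[1]-H[3];e=H[0]-H[1]+H[2]-H[3];print(np.degrees(np.arctan2(d[1],d[0])),np.degrees(np.arctan2(-e[0],e[1])))
print("port",h(292,65,40),h(288,295,55))
f=lambda x,y,z:ray(p,150+(x+.5)/6-.5,205+(y+.5)/6-.5,z)[:2]
print("cc foot mean",np.mean([f(a,b,8) for a in(530,728) for b in (155,352)],0))
E
python3 -c "
from bench import *
s=sense();print(s)"
```

```text
[[ 511.   -74.2]
 [ 507.5 -158.9]
 [ 426.4  -70.5]
 [ 422.8 -154.9]] [ 466.93568752 -114.61983596]
-2.5888907915846757 -2.440112416059232
port [ 526.82759813 -117.71787877] [ 467.02133594 -114.18628596]
cc foot mean [472.60623724 148.40927428]
{'time': 2.15, 'joint_pos': array([ 7.02214147e+01,  7.47197776e+00,  8.52674799e+01, -7.53350653e-04,
        8.72613192e+01, -4.89524443e+00]), 'qd': array([-0.05508531,  0.00080843, -0.08443793,  0.01227983,  0.03929885,
        0.04202237]), 'joint_efforts': array([ 2.64182690e-04, -5.69294035e+01, -5.00864732e+01, -1.39571962e-04,
        1.15952433e-03, -5.83449764e-05]), 'tool_pos': array([154.11788776, 579.87366858, 231.28682555]), 'tcp_rot': array([-1.79999162e+02,  6.83455692e-04,  1.65116695e+02]), 'ft_force': array([-0.08162348,  1.31109751,  0.04129832]), 'wrist_torque': array([-0.02971412,  0.05336253, -0.0132004 ]), 'grip_force': 0.0, 'finger_gap': 85.5813368161739}
```

Call:
play_rows --increments '[[1,[0,0,0],-0.0866],[1,[0,0,0],-0.0866],[1,[0,0,0],-0.0866]]' --force 40

```text
time: 2.4
tool_pos: [154.1, 579.9, 231.3]
tcp_rot: [-180.0, -0.0, -179.8]
ft_force: [-0.1, -0.3, -1.1]
finger_gap: 85.6
grip_force: 0.0
```

Call:
play_rows --increments '[[1,[-15,-16,0],0],[1,[-25,-26,6],0],[1,[-25,-26,10],0],[1,[-26,-27,10],0],[1,[-26,-27,10],0],[1,[-26,-27,10],0],[1,[-26,-27,10],0],[1,[-26,-27,10],0],[1,[-26,-27,10],0],[1,[-25,-26,10],0],[1,[-18,-18,6],0],[1,[-10,-10,3],0]]'

```text
time: 3.4
tool_pos: [429.6, 293.1, 135.3]
tcp_rot: [-179.9, -0.0, 179.9]
ft_force: [0.5, 0.1, -0.7]
finger_gap: 85.4
grip_force: 0.0
```

Call:
play_rows --increments '[[1,[0,1,15],0],[1,[0,0,25],0],[1,[0,0,30],0],[1,[0,0,25],0],[1,[0,0,16],0],[1,[0,0,10],0],[1,[0,0,5],0],[1,[0,0,0],0],[-1,[0,0,0],0],[-1,[0,0,0],0],[-1,[0,0,0],0],[-1,[0,0,0],0]]'

```text
time: 4.4
tool_pos: [429.4, 297.6, 12.0]
tcp_rot: [179.9, 0.1, -180.0]
ft_force: [-0.4, -0.6, 6.3]
finger_gap: 52.9
grip_force: 42.2
```

Call:
play_rows --increments '[[-1,[0,0,0],0],[-1,[0,0,0],0],[-1,[0,0,0],0],[-1,[0,0,0],0]]'

```text
time: 4.73
tool_pos: [429.4, 297.6, 12.0]
tcp_rot: [179.9, 0.1, -180.0]
ft_force: [-0.4, -0.0, 6.1]
finger_gap: 53.1
grip_force: 42.2
```

Call:
play_rows --increments '[[-1,[0,0,-5],0],[-1,[0,0,-15],0],[-1,[0,0,-25],0],[-1,[0,0,-25],0],[-1,[0,0,-20],0],[-1,[0,0,-10],0],[-1,[0,0,0],0]]'

```text
time: 5.32
tool_pos: [429.8, 297.9, 113.4]
tcp_rot: [179.9, 0.3, -180.0]
ft_force: [-0.1, 0.1, -1.5]
finger_gap: 53.2
grip_force: 42.4
```

Call:
play_rows --increments '[[-1,[-2,-14,0],0],[-1,[-4,-27,0],0],[-1,[-4,-30,0],0],[-1,[-4,-30,0],0],[-1,[-4,-30,0],0],[-1,[-4,-30,0],0],[-1,[-4,-30,0],0],[-1,[-4,-30,0],0],[-1,[-4,-27,0],0],[-1,[-4,-20,0],0],[-1,[-2,-12,0],0],[-1,[0,0,0],0]]'

```text
time: 6.32
tool_pos: [467.4, 14.6, 108.7]
tcp_rot: [-180.0, -0.1, 179.9]
ft_force: [0.6, -0.1, -1.6]
finger_gap: 53.0
grip_force: 42.6
```

Call:
play_rows --increments '[[-1,[0,0,0],0],[-1,[0,0,0],0]]'

```text
time: 6.48
tool_pos: [467.3, 17.4, 109.2]
tcp_rot: [180.0, -0.1, 180.0]
ft_force: [-0.5, -0.1, -1.9]
finger_gap: 53.1
grip_force: 42.6
```

Call:
play_rows --increments '[[-1,[-3,0,15],0],[-1,[0,0,25],0],[-1,[0,0,25],0],[-1,[0,0,16],0],[-1,[0,0,9],0],[-1,[0,0,4],0],[-1,[0,0,2],0],[-1,[0,0,0],0],[-1,[0,0,0],0]]'

```text
time: 7.23
tool_pos: [472.1, 17.0, 15.4]
tcp_rot: [-180.0, 0.1, -180.0]
ft_force: [0.0, -0.6, -2.0]
finger_gap: 53.3
grip_force: 42.6
```

Call:
play_rows --increments '[[-1,[1,0,1],0],[-1,[0,0,1],0],[-1,[0,0,0.5],0],[-1,[0,0,0.5],0],[-1,[0,0,0],0],[-1,[0,0,0],0]]'

```text
time: 7.73
tool_pos: [470.5, 16.8, 12.0]
tcp_rot: [-180.0, 0.0, 180.0]
ft_force: [-2.6, 0.1, 4.9]
finger_gap: 53.1
grip_force: 43.2
```

Call:
play_rows --increments '[[1,[0,0,0],0],[1,[0,0,0],0],[1,[0,0,0],0],[1,[0,0,-10],0],[1,[0,0,-20],0],[1,[0,0,-30],0],[1,[0,0,-30],0],[1,[0,0,-10],0]]'

```text
time: 8.4
tool_pos: [472.7, 16.7, 116.7]
tcp_rot: [-180.0, 0.4, -180.0]
ft_force: [1.4, 0.5, 0.9]
finger_gap: 85.5
grip_force: 0.0
```

Call:
play_rows --increments '[[1,[-4,20,0],0],[1,[-7,34,0],0],[1,[-7,36,0],0],[1,[-7,36,0],0],[1,[-7,36,0],0],[1,[-7,36,0],0],[1,[-7,36,0],0],[1,[-7,36,0],0],[1,[-7,36,0],0],[1,[-7,36,0],0],[1,[-7,26,0],0],[1,[-4,14,0],0]]'

```text
time: 9.4
tool_pos: [547.9, 402.3, 111.4]
tcp_rot: [179.9, 0.0, -179.9]
ft_force: [-0.2, -0.5, -0.1]
finger_gap: 85.3
grip_force: 0.0
```

Run:
```python
from m import *
print(sense()["tool_pos"])
p=snapshot("top");s=snapshot("side")
for im in(p,s):
    for q in("piston_c","bearing_c"):
        for r in pinpoint(q,im)[:2]: print(q,round(r["p"],2),np.round(w(im,r["xyz"]),1))
c=ray
cv2.imwrite("pics/c5.png",crop(p,230,215,370,275,5)[:,:,::-1])
print(sense()["tool_pos"])
```

```text
[547.88690968 402.30784535 111.40352542]
piston_c 0.59 [465.6  18.1  21.7]
bearing_c 0.56 [547.8 397.2   6.4]
piston_c 0.89 [470.8  15.3  24.9]
bearing_c 0.85 [544.6 398.4  11. ]
[547.97410948 397.79988468 111.18345542]
```

View pics/c5.png

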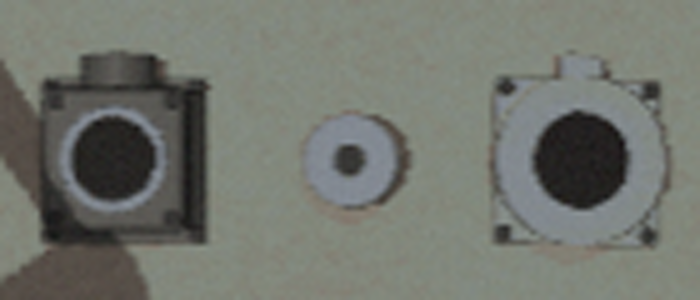

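Call:
play_rows --increments '[[1,[1.5,1,15],0],[1,[0,0,25],0],[1,[0,0,25],0],[1,[0,0,20],0],[1,[0,0,12],0],[1,[0,0,6],0],[1,[0,0,3],0],[1,[0,0,2],0],[1,[0,0,0],0],[1,[0,0,0],0]]'

```text
time: 10.53
tool_pos: [547.5, 400.4, 4.8]
tcp_rot: [179.9, 0.1, 180.0]
ft_force: [-0.4, -0.8, 0.1]
finger_gap: 85.2
grip_force: 0.0
```

Run:
```python
from m import *
p=snapshot("top")
f=lambda x,y,z:ray(p,230+(x+.5)/5-.5,215+(y+.5)/5-.5,z)[:2].round(1)
print(f(112,158,55),f(350,160,48),f(581,160,55))
print(dark(p,292,240,308,256,80,48),dark(p,240,233,265,260,60,55),dark(p,330,233,362,262,60,55))
```

```text
[473.3 149.5] [469.5  15.7] [ 466.4 -114.4]
(np.int32(26), array([299.2, 246.6]), array([469.6,  16.8])) (np.int32(205), array([252.2, 246.4]), array([472.7, 148.8])) (np.int32(271), array([345.8, 246.6]), array([ 466.3, -114.4]))
```

Call:
play_rows --increments '[[1,[0,0,2],0],[1,[0,0,1.5],0],[1,[0,0,0],0],[-1,[0,0,0],0],[-1,[0,0,0],0],[-1,[0,0,0],0],[-1,[0,0,0],0],[-1,[0,0,0],0],[-1,[0,0,0],0]]'

```text
time: 11.33
tool_pos: [547.0, 400.1, 0.4]
tcp_rot: [180.0, 0.0, 180.0]
ft_force: [0.0, -0.3, 5.3]
finger_gap: 50.4
grip_force: 41.9
```

Call:
play_rows --increments '[[-1,[0,0,0],0],[-1,[0,0,-4],0],[-1,[0,0,-15],0],[-1,[0,0,-30],0],[-1,[0,0,-30],0],[-1,[0,0,-20],0],[-1,[0,0,-5],0],[-1,[0,0,0],0],[-1,[0,0,0],0]]'

```text
time: 12.08
tool_pos: [546.2, 399.6, 103.1]
tcp_rot: [-180.0, -0.0, 180.0]
ft_force: [0.2, -0.5, -0.6]
finger_gap: 50.5
grip_force: 41.9
```

Call:
play_rows --increments '[[-1,[-2,-12,0],0],[-1,[-4,-24,0],0],[-1,[-5,-28,0],0],[-1,[-5,-28,0],0],[-1,[-5,-28,0],0],[-1,[-5,-28,0],0],[-1,[-5,-28,0],0],[-1,[-5,-28,0],0],[-1,[-5,-24,0],0],[-1,[-3,-16,0],0],[-1,[-2,-10,0],0],[-1,[0,0,0],0]]'

```text
time: 13.08
tool_pos: [591.8, 143.1, 101.9]
tcp_rot: [-179.9, -0.2, 179.9]
ft_force: [-0.4, 0.1, -0.7]
finger_gap: 50.7
grip_force: 41.9
```

Call:
play_rows --increments '[[-1,[0,0,15],0],[-1,[0,0,25],0],[-1,[0,0,25],0],[-1,[0,0,16],0],[-1,[0,0,9],0],[-1,[0,0,4],0],[-1,[0,0,2],0],[-1,[0,0,0],0],[-1,[0,0,0],0],[-1,[0,0,0],0]]'

```text
time: 13.92
tool_pos: [593.7, 146.2, 9.3]
tcp_rot: [180.0, 0.1, -180.0]
ft_force: [-0.5, 1.0, -0.6]
finger_gap: 50.4
grip_force: 41.9
```

Call:
play_rows --increments '[[-1,[0.5,0,3],0],[-1,[0,0,3],0],[-1,[0,0,1],0],[-1,[0,0,1],0],[-1,[0,0,0.5],0],[-1,[0,0,0],0],[-1,[0,0,0],0]]'

```text
time: 14.5
tool_pos: [592.3, 145.9, 0.3]
tcp_rot: [-180.0, 0.0, -180.0]
ft_force: [-4.9, -1.6, 7.9]
finger_gap: 50.0
grip_force: 42.7
```

Call:
play_rows --increments '[[1,[0,0,0],0],[1,[0,0,0],0],[1,[0,0,0],0],[1,[0,0,-10],0],[1,[0,0,-20],0],[1,[0,0,-30],0],[1,[0,0,-30],0],[1,[0,0,-10],0]]'

```text
time: 15.17
tool_pos: [594.9, 146.3, 105.3]
tcp_rot: [179.9, 0.4, -180.0]
ft_force: [1.1, -0.0, 0.7]
finger_gap: 85.3
grip_force: 0.0
```

Call:
play_rows --increments '[[1,[2,-20,0],0],[1,[4,-36,0],0],[1,[4,-38,0],0],[1,[4,-38,0],0],[1,[4,-38,0],0],[1,[4,-38,0],0],[1,[4,-38,0],0],[1,[4,-30,0],0],[1,[2,-16,0],0],[1,[0,0,0],0]]'

```text
time: 16.0
tool_pos: [559.6, -149.9, 99.8]
tcp_rot: [-179.9, 0.0, 179.8]
ft_force: [-0.3, 0.9, -0.5]
finger_gap: 85.1
grip_force: 0.0
```

Run:
```python
from m import *
p=snapshot("top");s=snapshot("side")
print(sense()["tool_pos"])
for im in(p,s):
    for q in("bearing_c","head_c","plate_c"):
        for r in pinpoint(q,im)[:2]: print(q,round(r["p"],2),np.round(w(im,r["xyz"]),1))
a=crop(p,240,185,290,240,8);b=crop(p,435,200,475,240,11)[:440]
c=np.zeros((440,a.shape[1]+b.shape[1],3),np.uint8);c[:a.shape[0],:a.shape[1]]=a;c[:b.shape[0],a.shape[1]:]=b
cv2.imwrite("pics/c6.png",c[:,:,::-1])
g=cv2.cvtColor(p["color"],cv2.COLOR_RGB2GRAY)[205:240,440:470]
m=((g<60)).astype(np.uint8);n,l,st,cc=cv2.connectedComponentsWithStats(m)
for i in range(1,n):
    if st[i,4]>10: u,v=cc[i]+[440,205];print(st[i,4],u,v,ray(p,u,v,28)[:2])
```

```text
[ 560.00138985 -146.52328163   99.54724571]
bearing_c 0.76 [593.2 140.1  10.9]
head_c 0.92 [ 551.1 -306.1   15.9]
head_c 0.82 [ 531.8 -436.3   12. ]
plate_c 0.79 [ 420.3 -291.2    8.9]
bearing_c 0.6 [593.5 143.7   7.8]
head_c 0.84 [ 550.1 -307.2   14.9]
head_c 0.71 [ 526.6 -437.8   17.7]
39 445.94871794871796 223.05128205128204 [ 527.67582179 -409.38272135]
56 455.82142857142856 218.89285714285714 [ 539.0931645  -439.26333719]
57 455.56140350877195 227.3684210526316 [ 514.42001595 -437.37932026]
```

View pics/c6.png

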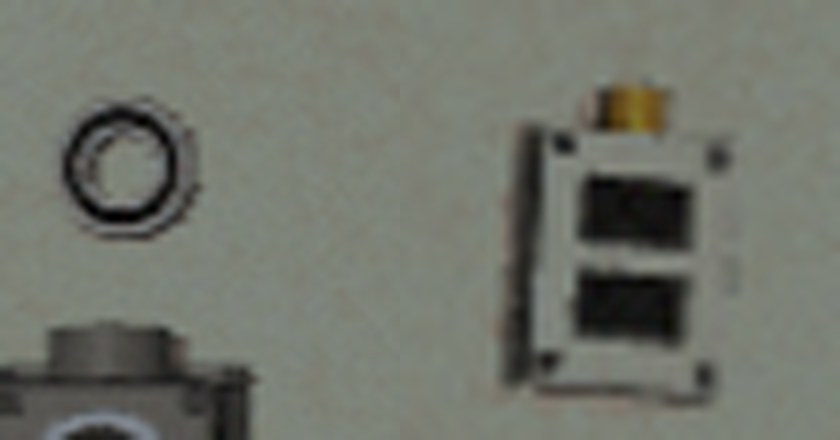

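Run:
```python
from m import *
p=snapshot("top")
print("bearing",ray(p,240+121.5/8-.5,185+165.5/8-.5,15)[:2].round(1))
H=np.array([ray(p,435+(x+.5)/11-.5,200+(y+.5)/11-.5,28)[:2] for x,y in((164,142),(318,157),(148,361),(304,376))])
d=H[0]-H[2]+H[1]-H[3];e=H[0]-H[1]+H[2]-H[3]
print(H.mean(0),np.degrees(np.arctan2(d[1],d[0])),np.degrees(np.arctan2(-e[0],e[1])))
```

```text
bearing [593.4 145.1]
[ 526.90169618 -438.62964652] -6.56923707272341 -6.803300086985345
```

Call:
play_rows --increments '[[1,[2,-16,0],0],[1,[3,-28,0],0],[1,[4,-34,0],0],[1,[4,-34,0],0],[1,[4,-34,0],0],[1,[4,-34,0],0],[1,[4,-34,0],0],[1,[4,-34,0],0],[1,[3,-28,0],0],[1,[1,-16,0],0],[1,[0,0,0],0.117],[1,[0,0,0],0]]'

```text
time: 17.45
tool_pos: [526.9, -439.0, 99.0]
tcp_rot: [180.0, -0.0, 172.9]
ft_force: [-0.4, 1.0, -0.9]
finger_gap: 85.4
grip_force: 0.0
```

Call:
play_rows --increments '[[1,[0,0,10],0],[1,[0,0,20],0],[1,[0,0,20],0],[1,[0,0,10],0],[1,[0,0,0],0],[1,[0,0,0],0]]'

```text
time: 17.95
tool_pos: [526.8, -436.9, 38.3]
tcp_rot: [179.9, -0.1, 173.4]
ft_force: [0.2, -0.9, 0.8]
finger_gap: 85.5
grip_force: 0.0
```

Good, going down to about z=4 and closing.

Call:
play_rows --increments '[[1,[0,-1,10],0],[1,[0,0,12],0],[1,[0,0,7],0],[1,[0,0,4],0],[1,[0,0,0],0],[1,[0,0,0],0],[-1,[0,0,0],0],[-1,[0,0,0],0],[-1,[0,0,0],0],[-1,[0,0,0],0],[-1,[0,0,0],0],[-1,[0,0,0],0]]'

```text
time: 18.95
tool_pos: [527.5, -439.6, 7.2]
tcp_rot: [-180.0, 0.1, 173.3]
ft_force: [0.3, 1.2, 4.5]
finger_gap: 51.2
grip_force: 43.7
```

Call:
play_rows --increments '[[-1,[0,0,0],0],[-1,[0,0,-5],0],[-1,[0,0,-15],0],[-1,[0,0,-30],0],[-1,[0,0,-30],0],[-1,[0,0,-15],0],[-1,[0,0,-5],0],[-1,[0,0,0],0],[-1,[0,0,0],0]]'

```text
time: 19.7
tool_pos: [526.5, -438.6, 105.1]
tcp_rot: [180.0, -0.1, 173.3]
ft_force: [0.4, 0.5, -3.5]
finger_gap: 51.0
grip_force: 43.1
```

Call:
play_rows --increments '[[-1,[0,0,0],-0.117],[-1,[-3,15,0],0],[-1,[-5,28,0],0],[-1,[-7,36,0],0],[-1,[-7,36,0],0],[-1,[-7,36,0],0],[-1,[-7,36,0],0],[-1,[-7,36,0],0],[-1,[-7,36,0],0],[-1,[-6,30,0],0],[-1,[-3,18,0],0],[-1,[-2,12,0],0.0436]]'

```text
time: 20.7
tool_pos: [586.6, -116.3, 103.8]
tcp_rot: [179.9, -0.2, 177.6]
ft_force: [0.4, -0.7, -2.3]
finger_gap: 51.4
grip_force: 43.0
```

Call:
play_rows --increments '[[-1,[0,0,5],0],[-1,[0,0,15],0],[-1,[0,0,25],0],[-1,[0,0,20],0],[-1,[0,0,12],0],[-1,[0,0,6],0],[-1,[0,0,4],0],[-1,[0,0,0],0],[-1,[0,0,0],0],[-1,[0,0,0],0]]'

```text
time: 21.53
tool_pos: [589.1, -120.5, 20.7]
tcp_rot: [-180.0, 0.1, 177.5]
ft_force: [-0.5, -0.2, -2.1]
finger_gap: 51.1
grip_force: 42.9
```

Call:
play_rows --increments '[[-1,[1,0.5,5],0],[-1,[0,0,4],0],[-1,[0,0,2],0],[-1,[0,0,1],0],[-1,[0,0,0.5],0],[-1,[0,0,0],0],[-1,[0,0,0],0]]'

```text
time: 22.12
tool_pos: [587.2, -119.6, 7.2]
tcp_rot: [-180.0, 0.0, 177.5]
ft_force: [-3.2, 0.5, 3.3]
finger_gap: 50.9
grip_force: 43.5
```

Call:
play_rows --increments '[[1,[0,0,0],0],[1,[0,0,0],0],[1,[0,0,0],0],[1,[0,0,-10],0],[1,[0,0,-20],0],[1,[0,0,-30],0],[1,[0,0,-30],0],[1,[0,0,-10],0],[1,[0,0,0],-0.0436]]'

```text
time: 22.87
tool_pos: [590.1, -120.5, 112.4]
tcp_rot: [-179.9, 0.5, 180.0]
ft_force: [0.4, 0.1, -0.2]
finger_gap: 85.4
grip_force: 0.0
```

Call:
play_rows --increments '[[1,[10,-10,0],0],[1,[20,-20,0],0],[1,[24,-25,0],0],[1,[24,-25,0],0],[1,[24,-25,0],0],[1,[24,-25,0],0],[1,[22,-24,0],0],[1,[14,-14,0],0],[1,[6,-6,0],0],[1,[0,0,0],0],[1,[0,0,0],0]]'

```text
time: 23.78
tool_pos: [418.8, -293.4, 106.6]
tcp_rot: [180.0, -0.0, 179.9]
ft_force: [-0.3, 0.7, 0.5]
finger_gap: 85.8
grip_force: 0.0
```

Call:
play_rows --increments '[[1,[0,0,0],0.1222],[1,[0,0,0],0.1222],[1,[0,0,0],0.1222],[1,[0,0,0],0.1222],[1,[0,0,0],0.1222],[1,[0,0,20],0],[1,[0,0,20],0],[1,[0,0,0],0],[1,[0,0,0],0]]'

```text
time: 24.53
tool_pos: [418.7, -291.7, 65.6]
tcp_rot: [180.0, -0.2, 145.1]
ft_force: [-0.2, 0.4, -0.3]
finger_gap: 85.6
grip_force: 0.0
```

Run:
```python
from m import *
p=snapshot("top")
cv2.imwrite("pics/c7.png",crop(p,325,180,375,235,11)[:,:600][:,:,::-1])
for r in pinpoint("plate_c",snapshot("side"))[:1]: print(r["p"])
```

```text
0.47
```

View pics/c7.png

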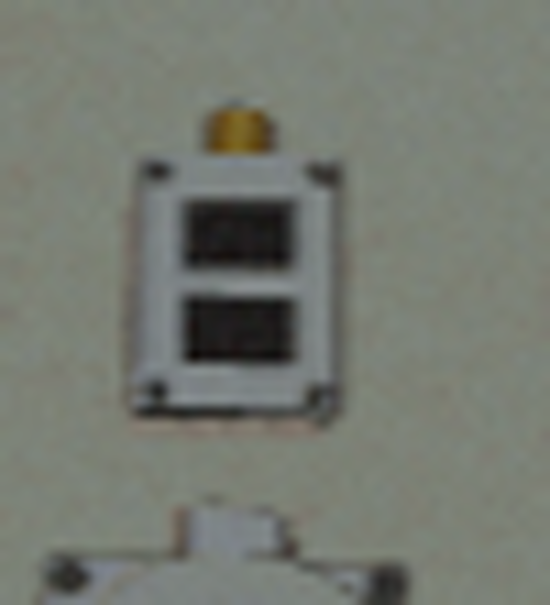

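Call:
play_rows --increments '[[1,[0,0,15],0],[1,[0,0,20],0],[1,[0,0,15],0],[1,[0,0,7],0],[1,[0,0,3],0],[1,[0,0,0],0],[1,[0,0,0],0],[1,[0,0,0],0]]'

```text
time: 25.35
tool_pos: [419.9, -294.3, 8.2]
tcp_rot: [-180.0, 0.1, 145.0]
ft_force: [0.1, -0.4, -0.0]
finger_gap: 85.0
grip_force: 0.0
```

Run:
```python
from m import *
p=snapshot("top")
f=lambda x,y:ray(p,325+(x+.5)/11-.5,180+(y+.5)/11-.5,28)[:2]
H=np.array([f(*a) for a in((155,170),(322,172),(155,390),(318,397))])
d=H[0]-H[2]+H[1]-H[3];e=H[0]-H[1]+H[2]-H[3]
print(H.mean(0),np.degrees(np.arctan2(d[1],d[0])),np.degrees(np.arctan2(-e[0],e[1])))
a,b=f(240,234),f(240,329);print((a+b)/2,np.degrees(np.arctan2(*(a-b)[::-1])))
print(sense()["tool_pos"])
```

```text
[ 586.09579303 -120.21390441] -2.112906009368532 -2.8315825928653755
[ 586.2337365  -120.86112063] -1.6011639771280142
[ 419.86081563 -294.26332264    8.07032298]
```

Call:
play_rows --increments '[[1,[0,0,4],0],[1,[0,0,3],0],[1,[0,0,1],0],[1,[0,0,0],0],[-1,[0,0,0],0],[-1,[0,0,0],0],[-1,[0,0,0],0],[-1,[0,0,0],0],[-1,[0,0,0],0],[-1,[0,0,0],0],[-1,[0,0,0],0]]'

```text
time: 26.32
tool_pos: [419.3, -293.8, -0.9]
tcp_rot: [-180.0, 0.0, 145.0]
ft_force: [-1.4, -0.1, 3.0]
finger_gap: 44.9
grip_force: 41.5
```

Call:
play_rows --increments '[[-1,[0,0,-5],0],[-1,[0,0,-15],0],[-1,[0,0,-30],0],[-1,[0,0,-30],0],[-1,[0,0,-15],0],[-1,[0,0,-5],0],[-1,[0,0,0],-0.1222],[-1,[0,0,0],-0.1222],[-1,[0,0,0],-0.1222],[-1,[0,0,0],-0.1222],[-1,[0,0,0],-0.1222],[-1,[0,0,0],0.0425]]'

```text
time: 27.32
tool_pos: [418.1, -292.8, 97.2]
tcp_rot: [179.9, -0.1, 178.2]
ft_force: [-0.4, 0.2, -2.2]
finger_gap: 44.7
grip_force: 41.4
```

Run:
```python
from m import *
s=sense();print(s["tool_pos"],s["tcp_rot"],s["finger_gap"])
y=np.radians(s["tcp_rot"][2]);d=np.array([586.3,-119.8])-s["tool_pos"][:2]
print(d@[np.cos(y),np.sin(y)],d@[np.sin(y),-np.cos(y)])
```

```text
[ 418.09640022 -292.8201677    97.2092653 ] [ 1.79906699e+02 -1.18830417e-01  1.78197099e+02] 44.66279034367931
-162.676881650358 178.22643346783224
```

Call:
play_rows --increments '[[-1,[-8,9,0],0],[-1,[-18,20,0],0],[-1,[-24,27,0],0],[-1,[-24,27,0],0],[-1,[-24,27,0],0],[-1,[-24,27,0],0],[-1,[-20,23,0],0],[-1,[-12,14,0],0],[-1,[-6,7,0],0],[-1,[0,0,0],0],[-1,[0,0,0],0],[-1,[0,0,0],0]]'

```text
time: 28.32
tool_pos: [585.5, -120.3, 98.2]
tcp_rot: [-180.0, -0.1, 177.5]
ft_force: [-0.7, -0.1, -2.2]
finger_gap: 44.3
grip_force: 41.4
```

Call:
play_rows --increments '[[-1,[0,0,8],0],[-1,[0,0,15],0],[-1,[0,0,18],0],[-1,[0,0,10],0],[-1,[0,0,5],0],[-1,[0,0,0],0],[-1,[0,0,0],0],[-1,[0,0,0],0]]'

```text
time: 28.98
tool_pos: [587.3, -120.0, 43.9]
tcp_rot: [-180.0, 0.1, 177.5]
ft_force: [0.2, -0.3, -1.0]
finger_gap: 44.8
grip_force: 41.4
```

Call:
play_rows --increments '[[-1,[0.5,0,5],0],[-1,[0,0,4],0],[-1,[0,0,3],0],[-1,[0,0,2],0],[-1,[0,0,0],0],[-1,[0,0,0],0],[-1,[0,0,0],0]]'

```text
time: 29.57
tool_pos: [586.1, -119.5, 28.8]
tcp_rot: [-180.0, 0.0, 177.6]
ft_force: [-0.1, 0.2, -0.9]
finger_gap: 44.8
grip_force: 41.4
```

Call:
play_rows --increments '[[-1,[0,0,1],0],[-1,[0,0,0.5],0],[-1,[0,0,0],0],[-1,[0,0,0],0]]'

```text
time: 29.9
tool_pos: [586.1, -119.5, 27.3]
tcp_rot: [-180.0, -0.0, 177.6]
ft_force: [0.1, 0.2, -0.9]
finger_gap: 44.5
grip_force: 41.4
```

Call:
play_rows --increments '[[-1,[0,0,0.5],0],[-1,[0,0,0.5],0],[-1,[0,0,0],0],[-1,[0,0,0],0]]'

```text
time: 30.23
tool_pos: [586.3, -119.6, 27.2]
tcp_rot: [-180.0, 0.0, 177.6]
ft_force: [-3.3, 0.3, 6.6]
finger_gap: 44.7
grip_force: 42.1
```

Contact confirmed; releasing, rising and moving clear.

Call:
play_rows --increments '[[1,[0,0,0],0],[1,[0,0,0],0],[1,[0,0,0],0],[1,[0,0,0],0],[1,[0,0,-10],0],[1,[0,0,-20],0],[1,[0,0,-30],0],[1,[0,0,-30],0],[1,[0,0,-20],0],[1,[0,0,-10],0],[1,[0,0,0],0]]'

```text
time: 31.15
tool_pos: [588.1, -120.1, 150.2]
tcp_rot: [-179.9, 0.3, 177.6]
ft_force: [0.3, 0.9, 0.5]
finger_gap: 85.3
grip_force: 0.0
```

Call:
play_rows --increments '[[1,[10,-15,0],0],[1,[20,-30,0],0],[1,[20,-30,0],0],[1,[20,-30,0],0],[1,[20,-30,0],0],[1,[20,-30,0],0],[1,[10,-15,0],0],[1,[0,0,0],0],[1,[0,0,0],0]]'

```text
time: 31.9
tool_pos: [457.2, -294.4, 144.6]
tcp_rot: [179.9, -0.1, 177.4]
ft_force: [-0.8, 0.4, -0.0]
finger_gap: 85.3
grip_force: 0.0
```

Run:
```python
from m import *
p=snapshot("top");s=snapshot("side")
a=crop(p,325,180,375,230,10);b=crop(s,300,150,400,250,5)
cv2.imwrite("pics/c8.png",np.hstack([a[:500],b[:500,:300]])[:,:,::-1])
cv2.imwrite("pics/c9.png",p["color"][:,:,::-1])
```

```text
(no output)
```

View pics/c8.png

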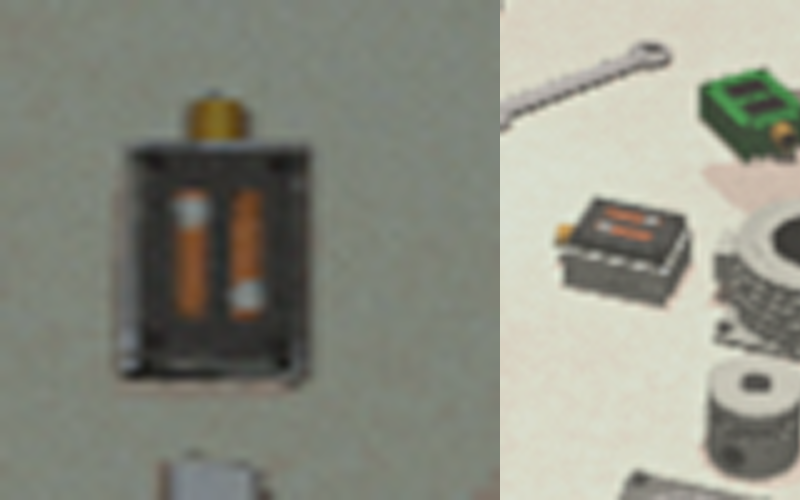

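View pics/c9.png

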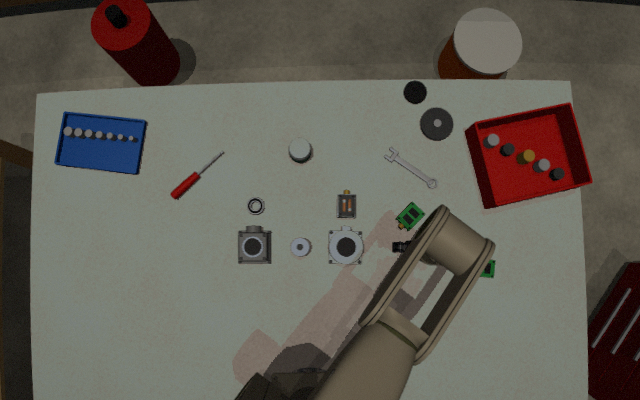

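The plate lies flat on the head, with its reeds centred near crop (218,255). The bearing, piston and head stand where intended, and the tin, spanner and screwdriver haven't moved. I'll check the plate's centre, then hand in.

Run:
```python
from m import *
p=snapshot("top")
c=ray(p,325+219/10-.5,180+255.5/10-.5,38)[:2];print("plate reeds",c)
s=sense();print(s["tool_pos"],np.abs(s["qd"]).max())
```

```text
plate reeds [ 585.45020873 -120.34142738]
[ 458.75092612 -293.10300179  145.38266184] 0.5779638137376922
```

Plate centre is (585.5,-120.3) against the head's (586.1,-120.3), which is well aligned.

```bash
python3 -c "
from bench import *
print(hand_in())"
```

```text
the job is handed in; nothing more can be done
None
```

I placed the piston, bearing, cylinder head and valve plate as asked, each within about 1 mm of target by my camera measurements, and handed the job in after about 32 s; I didn't disturb the tin, spanner or screwdriver, and no verdict was returned.

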